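Half-turn a stack-and-nest pantry bin and hook it on top of a full one

TASK

Stack the empty blue bin on the blue bin that holds the two spice jars. Turn it half round so that it stands on top instead of nesting down onto the jars: hook its two white tongues through the windows under the rim, beside the other bin's white grip tab, feeling gently for where they stop because the lower bin may be set further along its board than you think, then let its other end down until it sits level on the lugs inside, and let go. Leave the other things on the counter where they are.

Things in the scene. Friction and masses are not known exactly. Their poses are not given: they have to be found in the camera images.
- empty_bin: Loose empty blue tapered stack-and-nest bin, white details, 0.22 kg, 100 mm high. Origin: centre of underside; z up, x along its length. Outside 140x104 mm at the floor, 160x124 at the rim; walls 4 mm, leaning out 1 in 10. Starts roughly the same way round as the full bin, the nesting way; with its x opposite it stacks. Not readable while gripped.
- empty_bin_grip (a point): white grip tab at the empty bin's +x end, point (81,0,82) mm in its frame; tab x 76 to 86, y -24 to 24, z 56 to 100, faces vertical; below z 58 the sloping wall sticks out to x 72 inside. Pinch from above across its 10 mm thickness (bin's x). Fingers go on both sides of the wall.
- empty_bin_tongue (a point): midpoint between the ends of the two white tongues at the empty bin's -x end, at (-88,0,0) mm in its frame, axes as the bin. Tongues: centred at y +-35, 16 wide, 6 thick, flush with the underside, standing out 18 mm from the wall. Notches in its long walls at x -50 let it nest when not turned.
- board: Wooden board, 240x126x12 mm, fixed; origin: centre of underside, x along its length, z up. The full bin, twin of the empty one with two spice jars in it (tops 50 mm over its floor), is clamped on top, same axes, underside 12 mm above the board's, centred across, but set anywhere within +-15 mm along the board's x: its place is not reported, feel for it. It does not give way.
- board_windows (a point): (74,0,92) mm in the board's frame: if the full bin were centred, midpoint between the two windows in its +x end wall, at the sill, inner face. Windows in the bin's frame: y +-(24 to 46), z 80 to 94; rim bar over them z 94 to 100; wall 4 mm. Straight down, the tongues hit the rim: they go in with the tongue end 8 to 14 degrees lower, up to where the walls bump.
- board_lugs (a point): (-50,0,92) mm in the board's frame: if the full bin were centred, midpoint between its two white support lugs, tops at z 80 in the bin's frame. Its -x end wall rises 20 mm higher, inner face at x -74 to -76; the other bin's grip end swings down inside it. Stacked: x opposite, undersides 80 mm apart, tongue ends at x 88 in the full bin's frame, play +-4 along x, +-3 along y.
- soda_can: drink can, 66 mm wide, 115 mm high, loose bystander; origin: centre of underside
- pump_bottle: amber pump bottle, 175 mm high, loose bystander; origin: centre of underside
- oil_bottle: oil bottle, 62 mm wide, 264 mm high, loose bystander at the back; origin: centre of underside
- salt_shaker: salt shaker, 44 mm wide, 90 mm high, loose bystander; origin: centre of underside

How it is judged:
By the outcome, as a careful person would: the job done as asked, in the order asked, and still so for the second after the job is handed in, with the robot touching nothing.
It also fails if it takes over 48 s, if anything falls off the work surface, if the arm or the gripper's body presses on something with over 40 N, if the wrist force passes 120 N, or if a joint passes its speed limit or range.

ROBOT

A 7-joint arm with a two-finger parallel gripper is mounted at the origin on the work surface; the furniture and walls round the work are solid. World frame = base frame: x ahead of the robot, y to its left, z up, the work surface at z = 0. Lengths are in mm, angles in rad, forces in N, time in s.
With the tool pointing down it reaches from about 425 to 825 mm from the base axis. Payload 3.6 kg.
Tool frame: the origin (TCP) lies at the very end of the fingers, on their centre line; the grasp point (between the pads) lies 19 mm behind it (arm.grip_point_offset is the distance from the TCP to the grasp point, in mm); z points along the fingers, y is the line along which they close (so a half turn about z gives the same grasp; the last joint's range is limited). The gripper opens to 93 mm and grips with 3 to 60 N. Pads are 15 mm wide; open, the fingers measure 128 mm over their backs; the gripper's body (75 mm by 188 mm) begins 65 mm behind the grasp point.
Start: joints at [-1.274, 0.615, -0.013, 1.423, 0.008, 1.103, -0.04], TCP at [206.777, 616.202, 218.64] pointing down, gripper open.
Joint ranges: [-3.12, 3.12], [-0.3, 2.06], [-1.34, 1.32], [0.26, 2.42], [-1.36, 4.5], [0.01, 1.98], [-2.84, 2.84]. Speed limits (rad/s): [2.79, 2.79, 3.14, 3.14, 3.14, 3.14, 3.14].

INTERFACE

Orientations are given as a unit quaternion [x, y, z, w].
In Python, from station import arm, cams, order gives the robot as it stands. The module is installed in compiled form; this text tells all that it offers.
- The arm moves only by the shell command python3 -m handwheel 'ROWS' [FORCE]. ROWS is JSON, a list of rows, each a list of 7 numbers: the gripper's target within -1 to 1 (fully open at 1, half-way at 0, shut at -1), then the shift along the tool's x, y, z in m, then the turn, a rotation vector about the tool's x, y, z in rad. A call has 1 to 5 rows; each row is the pose to reach, as a shift and turn from the pose commanded when the call began, along the tool's axes at that moment; what a row does not reach only later rows make up. A row lasts 1/10 s, in which the tool goes at most 50 mm and 8.59 degrees, less where a joint would pass 70% of its speed; a pose out of reach is approached as far as the arm can. A call with a gripper value outside its range is refused whole. The fingers move at their own pace and stop on an object; FORCE is the grip in N (left out, the last holds). Time passes only in rows, so rows that repeat a pose let the fingers close. It gives the time, the measured TCP pose, the force, the opening and the grip force at its end, in the units of the state.
- arm.get_state(): the state, without advancing time (a new reading comes with each control period).
- cams.snapshot(name): name is "scene" or "top"; returns the picture (480x640x3 uint8, red, green, blue); there is no depth.
- cams.camera_params(name): a dict with "fx", "fy", "cx", "cy" (pixels), "world_from_camera" (4x4, takes a point from camera to world coordinates). Camera axes: x right, y down, z forward; pixel columns grow to the right and rows downward; lengths in mm; the calibration is good to about 2 mm. A picture is of the moment at which its call begins. camera_params takes no time and is no camera call.
- order.close_job(): hands the job in; it is judged then, once.
The state is a dict: "clock": time; "q": joint angles; "dq": joint speeds; "joint_torque": joint torques, N m; "tool_pos": TCP position; "tool_rot": TCP orientation; "ft_force": force on the tool from outside, world axes, zero at the start; "torque": the same for the moment, N m; "opening": finger opening in mm; "gripper_force": force on a finger pad.
Only numpy, scipy, OpenCV 4.12 (cv2) and the standard library are available. Lean on these libraries where they do the work, as an engineer would, in place of code of your own. Each camera call takes 0.05 s, during which the arm holds its last target. There are 200 camera calls.

## Working session

There is one attempt and no reset: what is moved stays moved. The work goes in short steps, Python scripts to look and compute and a shell command to move; the robot and the scene stay as the last step left them, time stands still between calls to the robot, and variables do not carry over. Pictures are saved under pics/ and viewed, at most 10 in all, crops included, and the job is handed in when it is done.

```bash
mkdir -p pics; python3 - <<'E'
from station import arm,cams
import cv2,json,numpy as np
for n in("scene","top"):
    cv2.imwrite(f"pics/{n}0.png",cams.snapshot(n)[:,:,::-1]);p=cams.camera_params(n)
    print(n,p["fx"],p["fy"],p["cx"],p["cy"],np.round(p["world_from_camera"],4).tolist())
print(arm.get_state())
E
```

```text
scene 489.6551661039238 489.6551661039238 313.18460475197094 238.71670245689936 [[0.8711, -0.3741, 0.3182, 264.0953], [-0.4909, -0.6423, 0.5887, -575.8677], [-0.0158, -0.669, -0.7431, 875.6814], [0.0, 0.0, 0.0, 1.0]]
top 452.21679494222235 452.21679494222235 315.9578820608944 240.22733775813458 [[0.0098, -0.9987, 0.0498, 525.5004], [-0.9999, -0.0103, -0.0097, 38.7918], [0.0102, -0.0497, -0.9987, 1186.7191], [0.0, 0.0, 0.0, 1.0]]
{'clock': 0.1, 'q': array([-1.27350211,  0.61579718, -0.01261439,  1.42471059,  0.00811466,
        1.10340991, -0.04041145]), 'dq': array([ 0.00137818, -0.0014469 ,  0.00028417, -0.00454791,  0.00066227,
       -0.00063788,  0.00022527]), 'joint_torque': array([ 8.44242477e-04, -4.60042262e+01,  2.09906367e-01, -1.66244727e+01,
       -6.11906173e-02,  1.70233764e-02,  1.26121859e-04]), 'tool_pos': array([206.57790913, 615.55776129, 217.62276619]), 'tool_rot': array([ 1.61161722e-01,  9.86927356e-01, -1.12560862e-03, -1.62601234e-04]), 'ft_force': array([ 0.06500369, -0.21771284, -0.64894789]), 'torque': array([-0.01603902,  0.01454582,  0.00618064]), 'gripper_force': 0.0, 'opening': 92.99457513537199}
```

View pics/scene0.png

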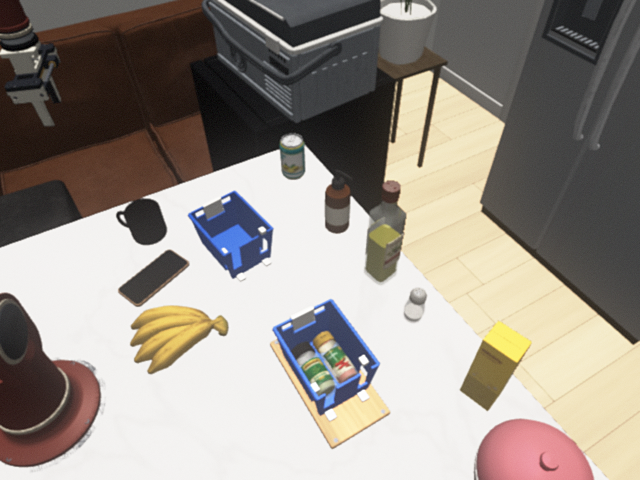

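View pics/top0.png

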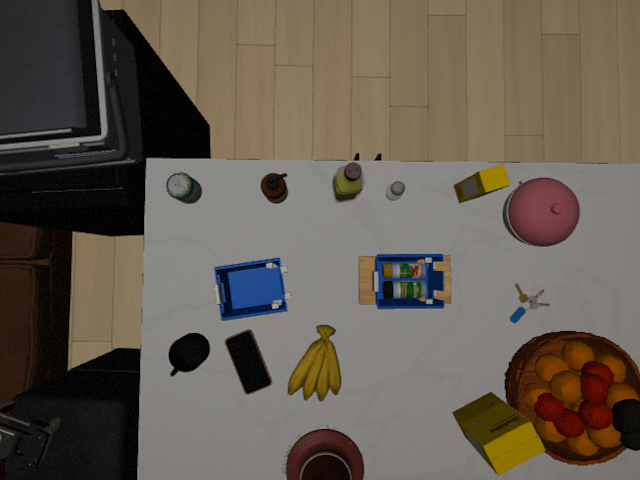

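The scene view shows the empty bin at about (232,233) and the full bin at (325,355). In the top view the grip tabs are at about (219,290) and (377,283), both facing image left (+y), and the board spans columns 359–451. I'll zoom in on the top view.

```bash
python3 - <<'E'
import cv2,numpy as np
a=cv2.imread("pics/top0.png")
c1=cv2.resize(a[245:330,205:300],None,fx=6,fy=6,interpolation=cv2.INTER_CUBIC)
c2=cv2.resize(a[245:315,350:460],None,fx=7,fy=7,interpolation=cv2.INTER_CUBIC)
cv2.imwrite("pics/c1.png",c1);cv2.imwrite("pics/c2.png",c2)
E
```

```text
(no output)
```

View pics/c1.png

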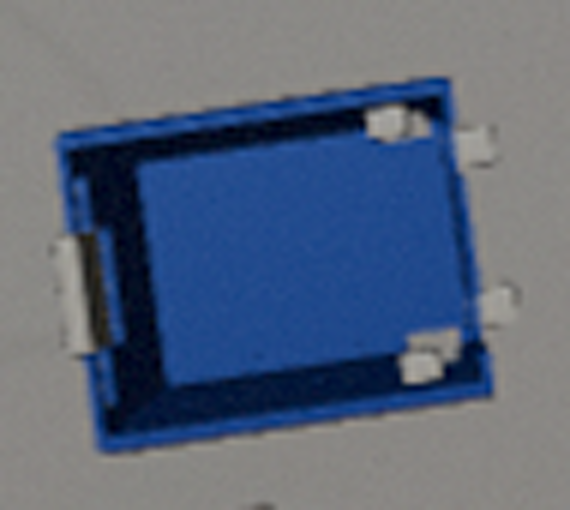

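View pics/c2.png

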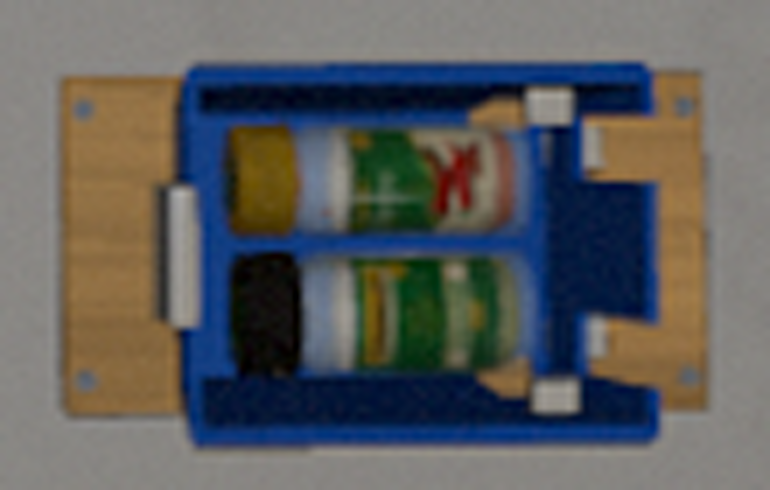

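Crop 1 (empty bin): rim corners at (60,135), (448,80), (492,395), (100,450), with the tab at left. Crop 2 (full bin): board corners at (60,77), (702,72), (708,410), (66,413), rim corners at (187,68), (650,66), (658,440), (190,440).

```bash
cat > h.py <<'E'
import numpy as np
from scipy.optimize import least_squares
from scipy.spatial.transform import Rotation as R
from station import arm,cams
def proj(cam,P):
    p=cams.camera_params(cam);T=np.linalg.inv(p["world_from_camera"])
    c=np.atleast_2d(P)@T[:3,:3].T+T[:3,3]
    return np.c_[p["fx"]*c[:,0]/c[:,2]+p["cx"],p["fy"]*c[:,1]/c[:,2]+p["cy"]]
def place(v,L):
    L=np.array(L,float);c,s=np.cos(v[2]),np.sin(v[2])
    return np.c_[v[0]+c*L[:,0]-s*L[:,1],v[1]+s*L[:,0]+c*L[:,1],L[:,2]]
def fit(cam,L,px,v0):
    f=lambda v:(proj(cam,place(v,L))-px).ravel()
    r=least_squares(f,v0);return r.x,np.round(r.fun.reshape(-1,2),1)
def up(p,s,o): return (np.array(p,float)+.5)/s-.5+np.array(o)
E
python3 - <<'E'
from h import *
e,r=fit("top",[[80,62,100],[80,-62,100],[-80,-62,100],[-80,62,100]],up([(100,450),(60,135),(448,80),(492,395)],6,(205,245)),[450,150,1.6]);print("empty",e,r.tolist())
b,r=fit("top",[[120,-63,12],[120,63,12],[-120,-63,12],[-120,63,12]],up([(60,77),(66,413),(702,72),(708,410)],7,(350,245)),[450,-150,1.6]);print("board",b,r.tolist())
f,r=fit("top",[[80,-62,112],[80,62,112],[-80,-62,112],[-80,62,112]],up([(187,68),(190,440),(650,66),(658,440)],7,(350,245)),[450,-150,1.6]);print("full",f,r.tolist())
for c in("top","scene"):
  print(c,"e grip/tongues",proj(c,place(e,[[81,0,100],[-88,35,0],[-88,-35,0],[80,62,100],[-80,-62,100]])).round(1).tolist())
  print("f",proj(c,place(f,[[81,0,112],[-88,35,12],[80,62,112],[-80,62,112]])).round(1).tolist(), "board",proj(c,place(b,[[-120,63,12],[-120,-63,12]])).round(1).tolist())
print("offset along board",(f[:2]-b[:2])@[np.cos(b[2]),np.sin(b[2])],(f[:2]-b[:2])@[-np.sin(b[2]),np.cos(b[2])])
print("grip",place(e,[[81,0,82]]))
s=arm.get_state();m=R.from_quat(s["tool_rot"]).as_matrix();print(m.round(3))
E
```

```text
empty [462.1718426  183.61949981   1.71994326] [[-0.7, -0.3], [-0.7, 0.5], [0.9, 0.4], [0.6, -0.6]]
board [ 485.14723516 -203.37145358    1.58690732] [[-0.1, -0.4], [-0.4, 0.4], [0.2, -0.2], [0.4, 0.2]]
full [ 485.1643915  -195.35856305    1.5834665 ] [[-0.4, 0.4], [-0.3, -0.3], [0.5, 0.5], [0.2, -0.6]]
top e grip/tongues [[216.8, 293.4], [290.8, 295.1], [287.2, 268.5], [220.5, 319.3], [280.1, 258.3]]
f [[375.7, 280.8], [435.4, 292.6], [376.4, 307.1], [443.8, 306.9]] board [[451.1, 303.3], [450.1, 254.6]]
scene e grip/tongues [[210.1, 199.8], [242.0, 279.3], [267.7, 264.2], [186.4, 211.9], [272.0, 227.1]]
f [[300.9, 309.9], [331.9, 418.2], [271.4, 325.0], [315.9, 398.0]] board [[330.4, 446.3], [390.0, 409.7]]
offset along board 8.011574236999195 -0.14624417167052753
grip [[450.13568107 263.72025397  82.        ]]
[[-0.948  0.318 -0.001]
 [ 0.318  0.948 -0.002]
 [-0.    -0.002 -1.   ]]
```

```bash
python3 - <<'E'
import cv2
a=cv2.imread("pics/scene0.png")
cv2.imwrite("pics/c3.png",cv2.resize(a[185:450,180:400],None,fx=2.2,fy=2.2,interpolation=cv2.INTER_CUBIC))
E
```

```text
(no output)
```

View pics/c3.png

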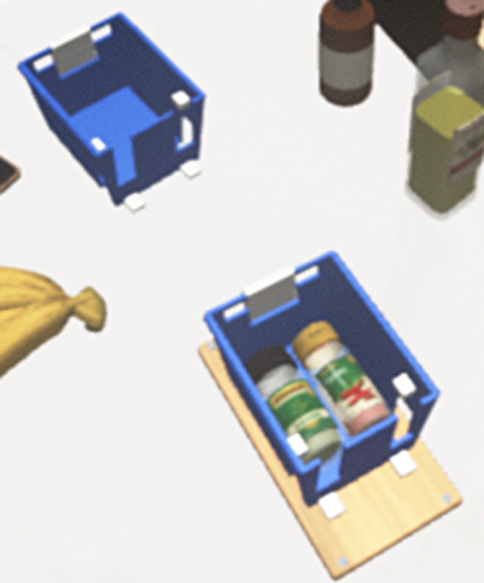

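The scene crop agrees with the top fit to about 2–3 px: the empty rim corner is at (20,66) and the full one at (207,316). The full bin sits about 8 mm toward +x on the board. Next I plan the grasp.

```bash
cat >> h.py <<'E'
TE=np.array([[0,1,0],[1,0,0],[0,0,-1.]])
def delta(pos,Rm):
    s=arm.get_state();m=R.from_quat(s["tool_rot"])
    d=m.inv().apply(np.array(pos)-s["tool_pos"]); w=(m.inv()*R.from_matrix(Rm)).as_rotvec()
    print("t",round(s["clock"],2),"shift mm",d.round(1),"turn",w.round(3),"F",s["ft_force"].round(1),"T",s["torque"].round(2),"op",round(s["opening"],1),"gf",round(s["gripper_force"],1))
def Rz(a):return R.from_euler("z",a).as_matrix()
Y=1.585; FC=np.array([485.2,-196.5,12])   # full bin yaw, estimated centre
def stacked(dx=0,z=80,tilt=0,up=0):
    "TCP pose; dx shift along full bin x, z height of the tongue-end floor edge above full bin underside, tilt deg tongue end lower"
    RF=Rz(Y); RE=RF@Rz(np.pi)@R.from_euler("y",-tilt,degrees=True).as_matrix()
    P=FC+RF@np.array([70+dx,0,z+up])
    return P+RE@np.array([151,0,63.]), RE@TE
E
python3 - <<'E'
from h import *
e=[462.2,182.5,1.72]
g=place(e,[[81,0,0]])[0]
delta([g[0],g[1],150],Rz(1.72)@TE)
for t in (0,11): 
  p,r=stacked(0,80,t);print(p.round(1),r[:,2].round(3))
E
```

```text
t 0.1 shift mm [-343.2 -257.    68.2] turn [-0.002 -0.    -0.473] F [ 0.1 -0.2 -0.6] T [-0.02  0.01  0.01] op 93.0 gf 0.0
[ 486.4 -277.5  155. ] [ 0.  0. -1.]
[ 486.1 -262.7  182.7] [ 0.003 -0.191 -0.982]
```

```bash
python3 -m handwheel '[[1,-0.035,-0.026,0,0,0,0],[1,-0.07,-0.052,0,0,0,0],[1,-0.105,-0.078,0,0,0,0],[1,-0.14,-0.105,0,0,0,0],[1,-0.175,-0.131,0,0,0,0]]'
python3 -m handwheel '[[1,-0.035,-0.026,0,0,0,0],[1,-0.07,-0.052,0,0,0,0],[1,-0.105,-0.078,0,0,0,0],[1,-0.14,-0.105,0,0,0,0],[1,-0.168,-0.126,0,0,0,0]]'
python3 -m handwheel '[[1,0,0,0.015,0,0,-0.12],[1,0,0,0.03,0,0,-0.24],[1,0,0,0.045,0,0,-0.36],[1,0,0,0.06,0,0,-0.473],[1,0,0,0.068,0,0,-0.473]]'
python3 - <<'E'
from h import *
g=place([462.2,182.5,1.72],[[81,0,0]])[0]
delta([g[0],g[1],64],Rz(1.72)@TE)
E
```

```text
clock: 0.6
tool_pos: [331.6, 434.4, 218.3]
tool_rot: [0.161, 0.987, -0.0, -0.0]
ft_force: [1.3, 1.2, 0.9]
opening: 92.9
gripper_force: 0.0
clock: 1.1
tool_pos: [451.4, 260.4, 218.4]
tool_rot: [0.162, 0.987, -0.001, 0.0]
ft_force: [0.4, 0.7, -0.5]
opening: 93.1
gripper_force: 0.0
clock: 1.6
tool_pos: [449.4, 262.7, 149.2]
tool_rot: [-0.074, 0.997, -0.001, -0.001]
ft_force: [0.1, -0.7, -0.7]
opening: 93.0
gripper_force: 0.0
t 1.6 shift mm [-1.  -0.1 85.2] turn [-0.001 -0.003 -0.   ] F [ 0.1 -0.7 -0.7] T [0.07 0.   0.01] op 93.0 gf 0.0
```

```bash
python3 -m handwheel '[[1,-0.001,0,0.025,0,0,0],[1,-0.001,0,0.05,0,0,0],[1,-0.001,0,0.07,0,0,0],[1,-0.001,0,0.08,0,0,0],[1,-0.001,0,0.085,0,0,0]]'
python3 -m handwheel '[[-1,0,0,0,0,0,0],[-1,0,0,0,0,0,0],[-1,0,0,0,0,0,0],[-1,0,0,0,0,0,0],[-1,0,0,0,0,0,0]]' 15
python3 -m handwheel '[[-1,0,0,0,0,0,0],[-1,0,0,0,0,0,0],[-1,0,0,0,0,0,0],[-1,0,0,0,0,0,0],[-1,0,0,0,0,0,0]]' 45
python3 - <<'E'
from h import *
import cv2
cv2.imwrite("pics/g.png",cv2.resize(cams.snapshot("scene")[120:320,130:350,::-1],None,fx=2.5,fy=2.5))
print(arm.get_state())
E
```

```text
clock: 2.1
tool_pos: [450.9, 263.5, 64.9]
tool_rot: [-0.074, 0.997, -0.0, -0.001]
ft_force: [0.1, 0.2, 0.5]
opening: 93.1
gripper_force: 0.0
clock: 2.6
tool_pos: [451.4, 263.7, 66.1]
tool_rot: [-0.074, 0.997, 0.0, 0.0]
ft_force: [-0.1, -0.0, -0.1]
opening: 58.1
gripper_force: 0.0
clock: 3.1
tool_pos: [451.2, 263.6, 65.6]
tool_rot: [-0.075, 0.997, -0.0, -0.0]
ft_force: [0.1, -0.2, 0.8]
opening: 17.7
gripper_force: 0.0
{'clock': 3.15, 'q': array([-0.51670233,  0.6323425 , -0.08140812,  1.9496364 ,  0.09013476,
        0.56316502,  1.0613422 ]), 'dq': array([ 0.00057895, -0.00018338, -0.00137987, -0.00032718, -0.00095725,
       -0.00068959,  0.00020395]), 'joint_torque': array([ 1.44682366e-03, -3.97931457e+01, -4.42481702e-01, -9.81412947e+00,
       -7.79013295e-03,  7.74253369e-02, -1.25957044e-04]), 'tool_pos': array([451.14994671, 263.59454375,  65.60850827]), 'tool_rot': array([-7.45542180e-02,  9.97216959e-01, -2.97980317e-05, -6.10908838e-05]), 'ft_force': array([ 0.3992078 , -0.21041737,  0.68297588]), 'torque': array([0.02261725, 0.00529189, 0.01545266]), 'gripper_force': 0.0, 'opening': 13.593530112968178}
```

View pics/g.png

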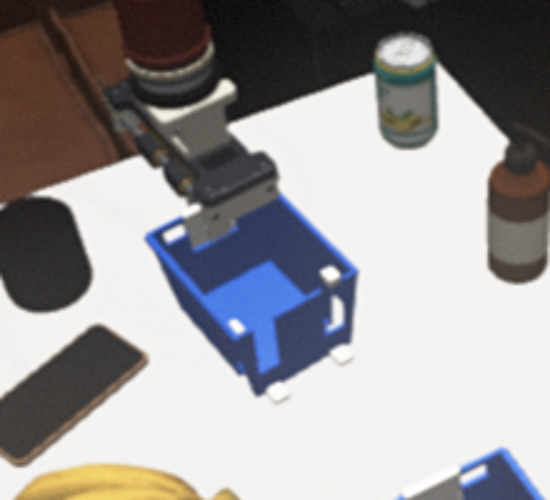

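The picture shows the fingers straddling the tab, roughly centred at (207,228). I'll finish the grip and lift.

```bash
python3 -m handwheel '[[-1,0,0,0,0,0,0],[-1,0,0,0,0,0,0],[-1,0,0,0,0,0,0],[-1,0,0,0,0,0,0],[-1,0,0,0,0,0,0]]' 45
python3 -m handwheel '[[-1,0,0,-0.005,0,0,0],[-1,0,0,-0.02,0,0,0],[-1,0,0,-0.04,0,0,0],[-1,0,0,-0.06,0,0,0],[-1,0,0,-0.08,0,0,0]]' 45
python3 -m handwheel '[[-1,0,0,-0.02,0,0,0],[-1,0,0,-0.04,0,0,0],[-1,0,0,-0.06,0,0,0],[-1,0,0,-0.075,0,0,0],[-1,0,0,-0.085,0,0,0]]'
python3 - <<'E'
from h import *
p,r=stacked(-22,85.5,11,60)
print(p);delta(p,r)
import cv2
cv2.imwrite("pics/l.png",cv2.resize(cams.snapshot("scene")[100:300,120:340,::-1],None,fx=2.5,fy=2.5))
E
```

```text
clock: 3.65
tool_pos: [451.2, 263.7, 65.6]
tool_rot: [-0.075, 0.997, 0.0, 0.0]
ft_force: [0.3, 0.2, -0.8]
opening: 9.7
gripper_force: 45.0
clock: 4.15
tool_pos: [450.6, 263.1, 146.3]
tool_rot: [-0.074, 0.997, -0.0, -0.001]
ft_force: [0.7, 0.9, -1.2]
opening: 9.9
gripper_force: 45.0
clock: 4.65
tool_pos: [451.0, 263.4, 231.8]
tool_rot: [-0.074, 0.997, 0.0, 0.0]
ft_force: [0.3, -0.1, -1.8]
opening: 9.7
gripper_force: 45.0
[ 486.45278915 -284.69584074  248.15467086]
t 4.65 shift mm [  46.2 -547.3  -16.5] turn [-0.02   0.289 -2.994] F [ 0.3 -0.1 -1.8] T [ 0.16  0.02 -0.  ] op 9.7 gf 45.0
```

View pics/l.png

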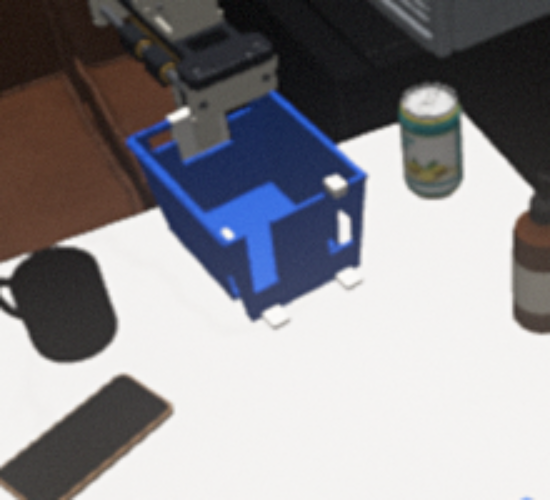

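The bin is held level and lifted clear. Moving toward the middle, then half-turning on the robot side (tool z positive).

```bash
sed -i 's/151,0,63\./151,0,65.6/' h.py
python3 -m handwheel '[[-1,0,-0.03,-0.005,0,0,0],[-1,0,-0.075,-0.01,0,0,0],[-1,0,-0.12,-0.015,0,0,0],[-1,0,-0.165,-0.02,0,0,0],[-1,0,-0.2,-0.02,0,0,0]]'
for i in 1 2 3 4 5; do python3 -m handwheel '[[-1,0,0,0,0,0,0.13],[-1,0,0,0,0,0,0.26],[-1,0,0,0,0,0,0.39],[-1,0,0,0,0,0,0.52],[-1,0,0,0,0,0,0.655]]' | grep -E "clock|pos|force"; done
python3 - <<'E'
from h import *
print(arm.get_state()["q"].round(2))
p,r=stacked(-22,85.5,0,60)
print(p);delta(p,r)
E
```

```text
clock: 5.2
tool_pos: [480.7, 62.4, 250.6]
tool_rot: [-0.073, 0.997, -0.001, -0.0]
ft_force: [0.8, 0.3, -2.0]
opening: 10.1
gripper_force: 45.0
clock: 5.7
tool_pos: [480.1, 65.6, 249.8]
ft_force: [0.2, 0.2, -2.3]
gripper_force: 45.0
clock: 6.2
tool_pos: [480.2, 65.7, 249.9]
ft_force: [0.7, 0.1, -1.6]
gripper_force: 45.0
clock: 6.7
tool_pos: [480.2, 65.7, 249.9]
ft_force: [0.1, 0.5, -1.4]
gripper_force: 45.0
clock: 7.2
tool_pos: [480.1, 65.7, 249.9]
ft_force: [-0.6, -0.2, -1.8]
gripper_force: 45.0
clock: 7.7
tool_pos: [480.0, 65.7, 249.8]
ft_force: [1.5, -1.0, -1.6]
gripper_force: 45.0
[-0.7   0.39  0.73  1.85 -0.31  1.01 -1.4 ]
[ 486.66292915 -299.48961034  223.1       ]
t 7.7 shift mm [  2.9 365.2  27. ] turn [ 0.001  0.002 -0.004] F [ 1.5 -1.  -1.6] T [-0.16  0.12  0.04] op 9.8 gf 45.0
```

```bash

python3 -m handwheel '[[-1,0,0.03,0,0,0,0],[-1,0,0.07,0,0,0,0],[-1,0,0.11,0,0,0,0],[-1,0,0.15,0,0,0,0],[-1,0,0.19,0,0,0,0]]'|grep pos
python3 -m handwheel '[[-1,0,0.04,0,0,0,0],[-1,0,0.08,0,0,0,0],[-1,0,0.12,0,0,0,0],[-1,0.003,0.155,0,0,0,0],[-1,0.003,0.175,0,0,0,0]]'|grep pos
python3 - <<'E'
from h import *
print(arm.get_state()["q"].round(2))
p,r=stacked(-22,85.5,11,45)
print(p);delta(p,r)
E
```

```text
tool_pos: [483.1, -125.3, 249.9]
tool_pos: [488.4, -302.5, 249.9]
[ 0.08  0.54  0.71  1.62 -0.38  1.12 -0.67]
[ 486.4457429  -284.19978739  235.70690154]
t 8.7 shift mm [ -1.7 -18.3  14.1] turn [-0.19   0.002 -0.002] F [-1.3  0.6 -2.8] T [-0.14  0.14  0.04] op 9.6 gf 45.0
```

```bash

python3 -m handwheel '[[-1,0,-0.005,0.003,-0.05,0,0],[-1,-0.001,-0.01,0.007,-0.1,0.001,-0.001],[-1,-0.002,-0.015,0.011,-0.15,0.002,-0.002],[-1,-0.002,-0.018,0.014,-0.19,0.002,-0.002],[-1,-0.002,-0.018,0.014,-0.19,0.002,-0.002]]'|grep -E "pos|force"
python3 - <<'E'
from h import *
import cv2
p,r=stacked(-22,85.5,11,0)
print(p);delta(p,r)
a=cams.snapshot("scene");b=cams.snapshot("top")
A=cv2.resize(a[240:460,240:420],None,fx=2.2,fy=2.2);B=cv2.resize(b[240:330,350:480],None,fx=3,fy=3)
c=np.zeros((490,800,3),np.uint8);c[:484,:396]=A;c[:270,400:790]=B
cv2.imwrite("pics/t.png",c[:,:,::-1])
RF=Rz(Y)  # predicted tongue tips
s=arm.get_state();RE=R.from_quat(s["tool_rot"]).as_matrix()@TE.T
for l in ([-88,35,3],[-88,-35,3],[-80,62,100],[-80,-62,100],[80,62,100]):
  w=s["tool_pos"]+RE@(np.array(l)-[81,0,65.6])
  print(l,w.round(1),((proj("scene",w)-[240,240])*2.2).round(),((proj("top",w)-[350,240])*3+[400,0]).round())
E
```

```text
tool_pos: [487.2, -277.8, 234.7]
ft_force: [1.1, -0.6, -2.5]
gripper_force: 45.0
[ 486.4457429  -284.19978739  190.70690154]
t 9.2 shift mm [-0.8 -1.9 44.4] turn [-0.005  0.001  0.008] F [ 1.1 -0.6 -2.5] T [0.17 0.16 0.01] op 9.8 gf 45.0
[-88, 35, 3] [ 519.4 -125.9  143. ] [[177. 125.]] [[498.  78.]]
[-88, -35, 3] [ 449.4 -127.2  142.9] [[102. 162.]] [[499. 170.]]
[-80, 62, 100] [ 546.1 -115.1  239.8] [[199.  28.]] [[504.  41.]]
[-80, -62, 100] [ 422.1 -117.4  239.7] [[56. 95.]] [[507. 219.]]
[80, 62, 100] [ 549.  -272.2  269.9] [[324. 152.]] [[743.  38.]]
```

View pics/t.png

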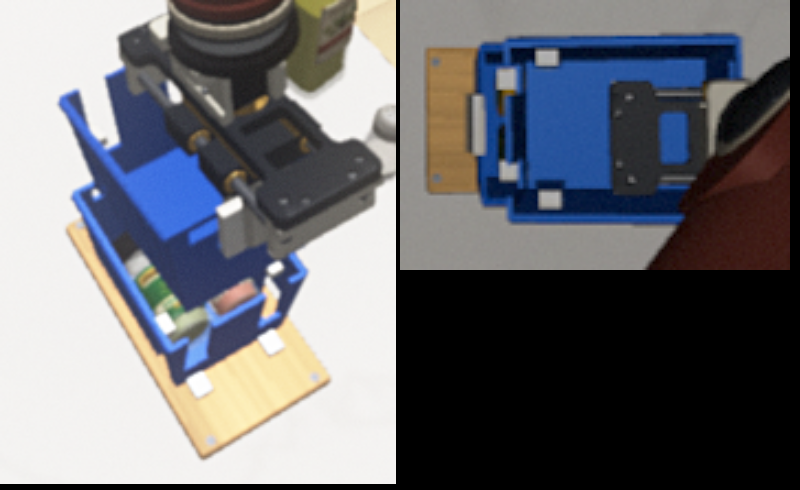

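The picture shows the tilted bin over the full one. The tongues in the top view are at (498,78) and (500,170), matching the prediction within about 1 mm, and they lie inside the full bin's rim (rim at column 480). Settle, then lower.

```bash

python3 -m handwheel '[[-1,0,0,0,0,0,0],[-1,0,0,0,0,0,0],[-1,0,0,0,0,0,0]]'|grep -E "pos|force"
python3 - <<'E'
from h import *
p,r=stacked(-22,85.5,11,0)
print(p);delta(p,r)
E
```

```text
tool_pos: [487.2, -281.9, 236.9]
ft_force: [-0.0, -0.2, -2.1]
gripper_force: 45.0
[ 486.4457429  -284.19978739  190.70690154]
t 9.6 shift mm [-0.9 -6.5 45.8] turn [-0.002 -0.003  0.002] F [-0.  -0.2 -2.1] T [0.13 0.14 0.01] op 10.0 gf 45.0
```

```bash

python3 -m handwheel '[[-1,-0.001,-0.002,0.01,0,0,0],[-1,-0.001,-0.004,0.02,0,0,0],[-1,-0.001,-0.005,0.03,0,0,0],[-1,-0.001,-0.006,0.038,0,0,0],[-1,-0.001,-0.0065,0.0455,0,0,0]]'|grep -E "pos|force"
python3 -m handwheel '[[-1,0,0,0,0,0,0],[-1,0,0,0,0,0,0],[-1,0,0,0,0,0,0]]'|grep -E "pos|force"
python3 - <<'E'
from h import *
p,r=stacked(-22,85.5,11,0);delta(p,r)
p,r=stacked(-12,85.5,11,0);delta(p,r)
E
```

```text
tool_pos: [486.3, -283.2, 189.6]
ft_force: [-0.1, -0.4, -1.7]
gripper_force: 45.0
tool_pos: [486.8, -283.6, 191.2]
ft_force: [-0.5, -0.2, -1.9]
gripper_force: 45.0
t 10.4 shift mm [-0.4  0.4  0.6] turn [-0.001 -0.003  0.003] F [-0.5 -0.2 -1.9] T [ 0.12  0.15 -0.03] op 9.7 gf 45.0
t 10.4 shift mm [-0.4 -9.4 -1.3] turn [-0.001 -0.003  0.003] F [-0.5 -0.2 -1.9] T [ 0.12  0.15 -0.03] op 9.7 gf 45.0
```

```bash

python3 -m handwheel '[[-1,0,-0.002,-0.0004,0,0,0],[-1,0,-0.004,-0.0008,0,0,0],[-1,0,-0.006,-0.0012,0,0,0],[-1,0,-0.008,-0.0016,0,0,0],[-1,0,-0.0098,-0.0019,0,0,0]]'|grep -E "pos|force"
python3 -m handwheel '[[-1,0,0,0,0,0,0],[-1,0,0,0,0,0,0]]'|grep -E "pos|force"
python3 -m handwheel '[[-1,0,-0.001,-0.0002,0,0,0],[-1,0,-0.002,-0.0004,0,0,0],[-1,0,-0.003,-0.0006,0,0,0],[-1,0,-0.004,-0.0008,0,0,0],[-1,0,-0.0049,-0.001,0,0,0]]'|grep -E "pos|force"
python3 -m handwheel '[[-1,0,0,0,0,0,0],[-1,0,0,0,0,0,0]]'|grep -E "pos|force"
python3 - <<'E'
from h import *
p,r=stacked(0,85.5,11,0);delta(p,r)
E
```

```text
tool_pos: [486.5, -273.1, 190.8]
ft_force: [-0.4, -0.4, -1.9]
gripper_force: 45.0
tool_pos: [486.4, -273.3, 190.8]
ft_force: [0.6, 0.5, -2.1]
gripper_force: 45.0
tool_pos: [486.3, -268.3, 190.8]
ft_force: [-0.7, -0.1, -1.8]
gripper_force: 45.0
tool_pos: [486.3, -268.4, 190.8]
ft_force: [-0.9, -0.3, -1.5]
gripper_force: 45.0
t 11.8 shift mm [-0.1 -6.1 -1. ] turn [-0.002 -0.002  0.003] F [-0.9 -0.3 -1.5] T [0.13 0.16 0.02] op 9.8 gf 45.0
```

The tips should now be past the inner wall face with no contact. Continuing gently.

```bash

for i in 1 2 3 4; do python3 -m handwheel '[[-1,0,-0.0005,-0.0001,0,0,0],[-1,0,-0.001,-0.0002,0,0,0],[-1,0,-0.0015,-0.0003,0,0,0],[-1,0,-0.0015,-0.0003,0,0,0]]'|grep -E "pos|ft_force"; done
python3 - <<'E'
from h import *
p,r=stacked(0,85.5,11,0);delta(p,r)
E
```

```text
tool_pos: [486.3, -266.8, 190.8]
ft_force: [-0.0, 0.1, -2.9]
tool_pos: [486.2, -265.2, 190.8]
ft_force: [-0.1, 0.0, -1.1]
tool_pos: [486.2, -263.6, 190.8]
ft_force: [-0.1, 0.6, -2.0]
tool_pos: [486.2, -262.1, 190.9]
ft_force: [-0.7, -0.5, -1.2]
t 13.4 shift mm [-0.1  0.   0.2] turn [-0.002 -0.002  0.004] F [-0.7 -0.5 -1.2] T [0.13 0.12 0.06] op 9.7 gf 45.0
```

```bash

for i in 1 2 3 4; do python3 -m handwheel '[[-1,0,-0.0005,-0.0001,0,0,0],[-1,0,-0.001,-0.0002,0,0,0],[-1,0,-0.001,-0.0002,0,0,0]]'|grep -E "pos|ft_force"; done
python3 - <<'E'
from h import *
p,r=stacked(0,85.5,11,0);delta(p,r)
E
```

```text
tool_pos: [486.2, -261.1, 190.8]
ft_force: [0.2, -0.3, -1.8]
tool_pos: [486.1, -260.1, 190.8]
ft_force: [-0.3, -0.4, -1.4]
tool_pos: [486.0, -259.6, 191.0]
ft_force: [-0.3, -0.9, -1.2]
tool_pos: [486.0, -259.4, 191.3]
ft_force: [-0.9, -2.8, -1.9]
t 14.6 shift mm [0.1 2.6 1.2] turn [ 0.    -0.003  0.003] F [-0.9 -2.8 -1.9] T [-0.79  0.31 -0.05] op 9.8 gf 45.0
```

Contact is felt at y≈-259.5 (about +2.7 mm), so the full bin's centre is at y≈-195.4. Now I back off a hair and let the grip end down in stages.

```bash
sed -i 's/-196.5,12/-195.4,12/' h.py
python3 - <<'E'
from h import *
for a in ((-0.5,84.5,9),(-0.5,83.5,7)):
  p,r=stacked(*a);delta(p,r)
E
```

```text
t 14.6 shift mm [0.1 4.1 7.3] turn [ 0.035 -0.003  0.003] F [-0.9 -2.8 -1.9] T [-0.79  0.31 -0.05] op 9.8 gf 45.0
t 14.6 shift mm [ 0.1  5.9 13.7] turn [ 0.07  -0.003  0.003] F [-0.9 -2.8 -1.9] T [-0.79  0.31 -0.05] op 9.8 gf 45.0
```

```bash

python3 -m handwheel '[[-1,0,0.003,0.0025,0.01,0,0],[-1,0,0.0045,0.005,0.023,-0.001,0.001],[-1,0,0.0052,0.0075,0.036,-0.002,0.002],[-1,0,0.006,0.0105,0.053,-0.002,0.002],[-1,0,0.0068,0.0137,0.07,-0.003,0.003]]'|grep -E "pos|force"
python3 -m handwheel '[[-1,0,0,0,0,0,0],[-1,0,0,0,0,0,0]]'|grep -E "pos|force"
python3 - <<'E'
from h import *
for a in ((-0.5,83.5,7),(-0.3,82.2,3.5),(0,81.,0.5)):
  p,r=stacked(*a);delta(p,r)
E
```

```text
tool_pos: [486.3, -267.3, 178.3]
ft_force: [0.4, -0.9, -2.1]
gripper_force: 45.0
tool_pos: [486.2, -267.6, 178.6]
ft_force: [-0.5, -0.0, -1.9]
gripper_force: 45.0
t 15.3 shift mm [ 0.1  0.2 -0.4] turn [-0.003  0.001 -0.   ] F [-0.5 -0.  -1.9] T [0.03 0.2  0.03] op 9.8 gf 45.0
t 15.3 shift mm [ 0.1  3.6 10.2] turn [ 0.059  0.001 -0.   ] F [-0.5 -0.  -1.9] T [0.03 0.2  0.03] op 9.8 gf 45.0
t 15.3 shift mm [ 0.1  5.9 19.5] turn [ 0.111  0.001 -0.   ] F [-0.5 -0.  -1.9] T [0.03 0.2  0.03] op 9.8 gf 45.0
```

```bash

python3 -m handwheel '[[-1,0,0.0008,0.002,0.012,0,0],[-1,0,0.0015,0.004,0.024,0,0],[-1,0,0.0022,0.006,0.036,0,0],[-1,0,0.0029,0.008,0.047,0,0],[-1,0,0.0036,0.0102,0.059,0.001,0]]'|grep -E "pos|ft_force"
python3 -m handwheel '[[-1,0,0,0,0,0,0],[-1,0,0,0,0,0,0]]'|grep -E "pos|ft_force"
python3 - <<'E'
from h import *
for a in ((-0.3,82.2,3.5),(0,81.,0.5),(0,80,0)):
  p,r=stacked(*a);delta(p,r)
E
```

```text
tool_pos: [486.4, -272.4, 168.9]
ft_force: [-0.8, -0.6, -2.6]
tool_pos: [486.3, -272.4, 169.0]
ft_force: [-0.4, -0.2, -2.4]
t 16.0 shift mm [ 0.  -0.   0.1] turn [-0. -0.  0.] F [-0.4 -0.2 -2.4] T [-0.04  0.16  0.04] op 9.7 gf 45.0
t 16.0 shift mm [0.  2.8 9.3] turn [ 0.052 -0.     0.   ] F [-0.4 -0.2 -2.4] T [-0.04  0.16  0.04] op 9.7 gf 45.0
t 16.0 shift mm [ 0.   3.3 11.6] turn [ 0.061 -0.     0.   ] F [-0.4 -0.2 -2.4] T [-0.04  0.16  0.04] op 9.7 gf 45.0
```

```bash

python3 -m handwheel '[[-1,0,0.0006,0.002,0.011,0,0],[-1,0,0.0012,0.004,0.022,0,0],[-1,0,0.0018,0.006,0.033,0,0],[-1,0,0.0023,0.0078,0.043,0,0],[-1,0,0.0028,0.0093,0.052,0,0]]'|grep -E "pos|ft_force"
python3 -m handwheel '[[-1,0,0,0,0,0,0],[-1,0,0,0,0,0,0]]'|grep -E "pos|ft_force"
python3 - <<'E'
from h import *
p,r=stacked(0,80,0);delta(p,r)
E
```

```text
tool_pos: [486.3, -275.8, 159.7]
ft_force: [0.3, -0.1, -2.8]
tool_pos: [486.4, -275.7, 159.9]
ft_force: [-0.8, 0.2, -1.2]
t 16.7 shift mm [-0.   0.7  2.3] turn [ 0.009 -0.     0.   ] F [-0.8  0.2 -1.2] T [-0.15  0.17  0.03] op 9.6 gf 45.0
```

```bash

python3 -m handwheel '[[-1,0,0.0003,0.0007,0.004,0,0],[-1,0,0.0007,0.0014,0.009,0,0],[-1,0,0.0007,0.0014,0.009,0,0]]'|grep -E "pos|ft_force"
for i in 1 2 3; do python3 -m handwheel '[[-1,0,0,0.0003,0,0,0],[-1,0,0,0.0006,0,0,0],[-1,0,0,0.0006,0,0,0]]'|grep -E "pos|ft_force"; done
python3 - <<'E'
from h import *
import cv2
p,r=stacked(0,80,0);delta(p,r)
a=cams.snapshot("scene");b=cams.snapshot("top")
A=cv2.resize(a[240:460,240:420],None,fx=2.2,fy=2.2);B=cv2.resize(b[240:330,350:480],None,fx=3,fy=3)
c=np.zeros((490,800,3),np.uint8);c[:484,:396]=A;c[:270,400:790]=B
cv2.imwrite("pics/s.png",c[:,:,::-1])
E
```

```text
tool_pos: [486.3, -276.5, 158.5]
ft_force: [0.8, -0.8, -2.9]
tool_pos: [486.4, -276.2, 157.9]
ft_force: [-0.3, 0.7, -1.3]
tool_pos: [486.4, -276.3, 157.6]
ft_force: [-0.4, -0.1, -0.1]
tool_pos: [486.5, -276.5, 157.6]
ft_force: [-1.0, 1.7, 4.7]
t 17.9 shift mm [-0.1 -0.1 -0. ] turn [-0.    -0.001  0.   ] F [-1.   1.7  4.7] T [0.36 0.53 0.01] op 9.8 gf 45.0
```

View pics/s.png

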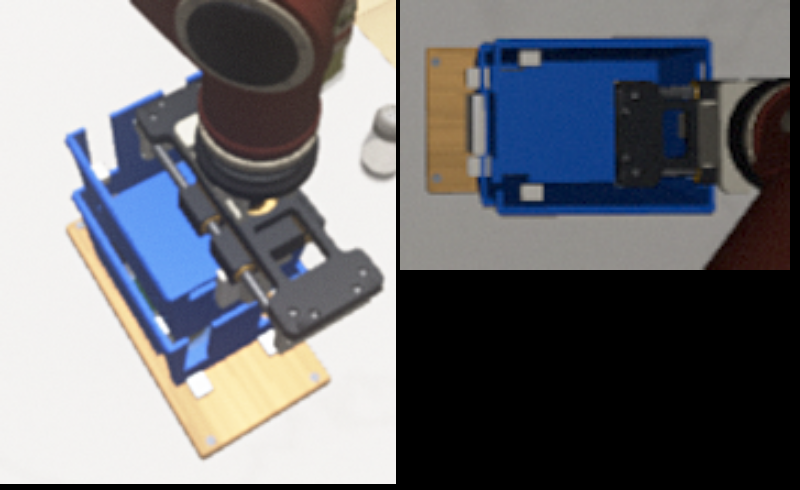

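The picture shows both tongues outside the tab-end wall at (475,78) and (475,165), and the bin is level at the computed stacked height with the lugs carrying it. Releasing and rising.

```bash

python3 -m handwheel '[[-1,0,0,-0.0004,0,0,0],[-1,0,0,-0.0004,0,0,0]]' 10|grep -E "force"
for i in 1 2; do python3 -m handwheel '[[-0.1,0,0,0,0,0,0],[-0.1,0,0,0,0,0,0],[-0.1,0,0,0,0,0,0],[-0.1,0,0,0,0,0,0],[-0.1,0,0,0,0,0,0]]'|grep -E "pos|force|opening"; done
python3 -m handwheel '[[-0.1,0,0,-0.005,0,0,0],[-0.1,0,0,-0.015,0,0,0],[-0.1,0,0,-0.03,0,0,0],[-0.1,0,0,-0.05,0,0,0],[-0.1,0,0,-0.07,0,0,0]]'|grep -E "pos|force"
python3 -m handwheel '[[-0.1,0,0,-0.03,0,0,0],[-0.1,0,0,-0.06,0,0,0],[-0.1,0,0,-0.09,0,0,0],[-0.1,0,0,-0.12,0,0,0],[-0.1,0,0,-0.14,0,0,0]]'|grep -E "pos|force"
python3 -m handwheel '[[-0.1,0,0.03,0,0,0,0],[-0.1,0,0.07,0,0,0,0],[-0.1,0,0.11,0,0,0,0],[-0.1,0,0.15,0,0,0,0],[-0.1,0,0.15,0,0,0,0]]'|grep -E "clock|pos"
python3 - <<'E'
from h import *
import cv2
a=cams.snapshot("scene");b=cams.snapshot("top")
A=cv2.resize(a[150:460,170:440],None,fx=1.5,fy=1.5);B=cv2.resize(b[240:330,350:480],None,fx=3,fy=3)
c=np.zeros((490,800,3),np.uint8);c[:465,:405]=A;c[:270,405:795]=B
cv2.imwrite("pics/f.png",c[:,:,::-1])
E
```

```text
ft_force: [-1.6, 0.4, 4.0]
gripper_force: 10.0
tool_pos: [486.4, -276.3, 157.0]
ft_force: [1.2, -0.4, 0.2]
opening: 41.1
gripper_force: 0.0
tool_pos: [486.4, -276.3, 157.1]
ft_force: [-0.7, 0.1, -0.4]
opening: 41.6
gripper_force: 0.0
tool_pos: [486.4, -276.5, 228.7]
ft_force: [0.1, -0.0, -0.6]
gripper_force: 0.0
tool_pos: [486.4, -277.0, 370.5]
ft_force: [0.4, 0.8, -0.7]
gripper_force: 0.0
clock: 20.7
tool_pos: [484.8, -432.2, 366.7]
```

View pics/f.png

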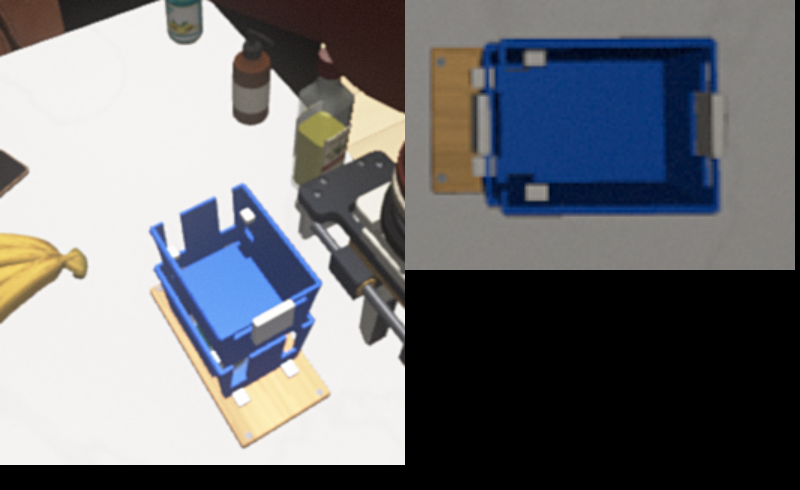

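The empty bin stands level on the full one. Its grip tab is at (275,320) and its tongues come through the windows at (478,78) and (478,165). The arm is clear and the bystanders in view are in place.

```bash
python3 -c "
from station import order
print(order.close_job())"
```

```text
the job is handed in; nothing more can be done
None
```

The empty bin is stacked half-turned and level on the full bin, with its tongues through the windows and the gripper clear, and the job was handed in at about 21 s.

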